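Screw the sample bottles shut and sort them away

TASK

The three sample bottles in the rack were left with their caps not fully screwed down. Twist each cap clockwise until it is fully home, and sort the bottles away, each standing upright on the floor of the container that already holds one of its kind, in the free part beside it: the tall one in the deep tote, the short plain-capped one in the low tote, the wing-capped one in the blue tray. Set them down, do not drop or tip them, and leave the beaker and petri dish where they are.

Things in the scene. Friction and masses are not known exactly. Their poses are not given: they have to be found in the camera images.
- bottle_tall: white square plastic bottle, 44 x 44 mm, about 125 g, with a round black screw cap, 38 mm across; the tall one, 108 mm high over all: square part 76 mm, cap the top 22 mm. Origin: centre of its underside; axes square to its sides. Starts in a rack pocket. The cap's white mark meets the black mark on the shoulder, at -x, when home.
- cap_tall (a joint): turn of this bottle's cap, rad: 0 = screwed home against its stop; positive = unscrewed, anticlockwise from above. Starts between 0.15 and 1.0. Its thread drags with 0.05 N m and stays where it is left. At home the cap cannot turn further; a grip of about 25 N then slips on a round cap.
- top_tall (a point): centre of the very top of the cap of this bottle; turns with the cap
- bottle_short: white square plastic bottle, 44 x 44 mm, about 125 g, with a round black screw cap, 38 mm across; the short one with a plain cap, 72 mm high over all: square part 40 mm, cap the top 22 mm. Origin: centre of its underside; axes square to its sides. Starts in a rack pocket. The cap's white mark meets the black mark on the shoulder, at -x, when home.
- cap_short (a joint): turn of this bottle's cap, rad: 0 = screwed home against its stop; positive = unscrewed, anticlockwise from above. Starts between 0.15 and 1.0. Its thread drags with 0.05 N m and stays where it is left. At home the cap cannot turn further; a grip of about 25 N then slips on a round cap.
- top_short (a point): centre of the very top of the cap of this bottle; turns with the cap
- bottle_wing: white square plastic bottle, 44 x 44 mm, about 125 g, with a round black screw cap, 38 mm across; the wing-capped one: square part 40 mm, cap 50 to 64 mm up, on it a bar 36 mm long, 10 mm wide, its top at 80 mm with a white line along it. Origin: centre of its underside; axes square to its sides. Starts in a rack pocket. The cap's white mark meets the black mark on the shoulder, at -x, when home.
- cap_wing (a joint): turn of this bottle's cap, rad: 0 = screwed home against its stop; positive = unscrewed, anticlockwise from above. Starts between 0.15 and 1.0. Its thread drags with 0.05 N m and stays where it is left. At home the cap cannot turn further; a grip of about 25 N then slips on a round cap.
- top_wing (a point): centre of the very top of the cap of this bottle; turns with the cap; its x axis runs along the bar, which is in line with the bottle's x when home
- rack: grey block, 66 (x) by 252 (y) by 34 mm high, fixed. Origin: centre of its underside. Three square pockets, 49 mm wide, right through it, at y = -82, 0 and +82 mm; the bottles stand in them on the bench itself, square with the rack, and cannot turn by more than about 0.13 rad.
- deep_box: deep grey tote, 110 mm (x) by 170 mm (y), 60 mm high, walls and floor 4 mm, fixed. Origin: centre of its underside. A tall bottle, fixed, already stands in it, at x = 4, y = 52 mm.
- deep_box_free (a point): middle of the free part of the floor of deep_box, on its surface (at x = 0, y = -28 mm in that frame); axes as that body's
- low_box: low grey tote, 110 mm (x) by 170 mm (y), 28 mm high, walls and floor 4 mm, fixed. Origin: centre of its underside. A short plain-capped bottle, fixed, already stands in it, at x = 4, y = 52 mm.
- low_box_free (a point): middle of the free part of the floor of low_box, on its surface (at x = 0, y = -28 mm in that frame); axes as that body's
- tray: shallow blue tray, 115 mm (x) by 170 mm (y), rim 20 mm high, floor 5 mm thick, walls 3 to 4 mm, fixed. Origin: centre of its underside. A short wing-capped bottle, fixed, already stands in it, at x = -3, y = 52 mm.
- tray_free (a point): middle of the free part of the floor of tray, on its surface (at x = 0, y = -28 mm in that frame); axes as that body's
- beaker: clear 100 ml beaker, 55 mm across, 68 mm high, empty, right of the rack; bystander. Origin: centre of its underside.
- dish: clear petri dish, 64 mm across, 14 mm high, left of the rack; bystander. Origin: centre of its underside.
There are look-alikes about, which are no part of the job. What is shaped like the bottle_wing but brown or orange is not meant.

How it is judged:
By the outcome, as a careful person would: the job done as asked, in the order asked, and still so for the second after the job is handed in, with the robot touching nothing.
It also fails if it takes over 62 s, if anything falls off the work surface, if the arm or the gripper's body presses on something with over 40 N, if the wrist force passes 120 N, or if a joint passes its speed limit or range.

ROBOT

A 6-joint arm with a two-finger parallel gripper is mounted at the origin on a cart in front of the work surface, level with it; the furniture and walls round the work are solid. World frame = base frame: x ahead of the robot, y to its left, z up, the work surface at z = 0. Lengths are in m, angles in rad, forces in N, time in s.
With the tool pointing down it reaches from about 0.35 to 0.925 m from the base axis. Payload 6.4 kg.
Tool frame: the origin (TCP) lies at the very end of the fingers, on their centre line; the grasp point (between the pads) lies 19 mm behind it; z points along the fingers, y is the line along which they close (so a half turn about z gives the same grasp; the last joint's range is limited). The gripper opens to 94 mm and grips with 3 to 60 N. Pads are 16 mm wide; open, the fingers measure 119 mm over their backs; the gripper's body (75 mm by 177 mm) begins 78 mm behind the grasp point.
Start: joints at [-1.508, 0.245, 1.558, -0, 1.339, -0.174], TCP at [0.152, -0.632, 0.205] pointing down, gripper open.
Joint ranges: [-3.13, 3.13], [-1.02, 2.26], [0.13, 2.54], [-0.95, 4.09], [0.21, 2.88], [-2.74, 2.74]. Speed limits (rad/s): [2.57, 2.57, 3.14, 3.14, 3.14, 3.14].

INTERFACE

Orientations are given as a unit quaternion [w, x, y, z].
In Python, from workcell import env gives the robot as it stands.
- The arm moves only by the tool send_rows, never from a script. Its argument "series" is a list of rows, each an object with "translation": the shift along the world's x, y, z in units of 250 mm (1.0 is 250 mm), a list of three; "dr": the turn, a rotation vector about the world's x, y, z in units of 2 rad (1.0 is 2 rad), a list of three; "grip": the opening, from 0 (shut) to 1 (fully open). In form: [{"translation": [dx, dy, dz], "dr": [ax, ay, az], "grip": grip}, ...]. A call has 1 to 10 rows; each row is the pose to reach, as a shift and turn from the pose commanded when the call began; what a row does not reach only later rows make up. A row lasts 1/12 s, in which the tool goes at most 41.7 mm and 7.16 degrees, less where a joint would pass 70% of its speed; a pose out of reach is approached as far as the arm can. A call with a number of a shift or a turn outside -1 to 1 is refused whole. A call with a gripper value outside its range is refused whole. The fingers move at their own pace and stop on an object; "grip_force" is the grip in N (left out, the last holds). Time passes only in rows, so rows that repeat a pose let the fingers close. It gives the time, the measured TCP pose, the force, the opening and the grip force at its end, in the units of the state.
- env.state(): the state, without advancing time (a new reading comes with each control period).
- env.get_image(name): name is "scene" or "top" or "wrist"; returns the picture (400x640x3 uint8, red, green, blue); there is no depth.
- env.camera_info(name): a dict with "vertical_fov" (degrees; the focal length in pixels is half the picture's height over the tangent of half this angle, whatever the lens; pixels are square), "cx", "cy" (the principal point, pixels), "R" (3x3) and "t" (3): a world point X has camera coordinates R X + t. Camera axes: x right, y down, z forward; pixel columns grow to the right and rows downward; lengths in m; the calibration is good to about 2 mm. A picture is of the moment at which its call begins: read the wrist's pose just before it. camera_info takes no time and is no camera call; for the wrist camera it gives the pose at the moment of the call.
- env.close_job(): hands the job in; it is judged then, once.
Trained networks look in the newest picture that a camera, given by its name, has taken for a name from the list of things; names that differ only in an ending like _2 or _b are one class to them, and where a whole thing is asked for, a point or a joint stands for the part that bears it (a point fixed in the world has none). Each returns a list of dicts, best first, with "score" (0 to 1); they miss things now and then, are a little off and sometimes report something else, mostly with a low value. They report only what shows in the picture. A call takes as long as a camera call. They do not tell look-alikes from the thing itself.
- env.trace(label, camera): "mask" (400x640 bool, what is visible of it) and "pixel" ([column, row] in pixels, amid what is visible of it).
The state is a dict: "time": time; "joint_positions": joint angles; "qvel": joint speeds; "effort": joint torques, N m; "tcp_pos": TCP position; "ee_rot": TCP orientation; "wrist_force": force on the tool from outside, world axes, zero at the start; "ft_torque": the same for the moment, N m; "gripper_width": finger opening in m; "grasp_force": force on a finger pad.
Only numpy, scipy, OpenCV 4.12 (cv2) and the standard library are available. Lean on these libraries where they do the work, as an engineer would, in place of code of your own. Each camera call takes 0.05 s, during which the arm holds its last target. There are 200 camera calls.

## Working session

There is one attempt and no reset: what is moved stays moved. The work goes in short steps, Python scripts to look and compute and a tool call to move; the robot and the scene stay as the last step left them, time stands still between calls to the robot, and variables do not carry over. Pictures are saved under pics/ and viewed, at most 10 in all, crops included, and the job is handed in when it is done.

Besides the shell and the picture viewer there is one more tool, called after ">>>" as name(argument=value, ...), one argument or row to a line, values as JSON. send_rows: Moves the arm, as the interface text tells. Shifts and turns lie within -1 to 1; 1 stands for 250 mm of shift or 2 rad of turn. Its arguments: {"type":"object","properties":{"series":{"type":"array"},"grip_force":{"type":"number"}},"required":["series"]}

```bash
mkdir -p pics; ls; python3 - <<'E'
from workcell import env
import cv2,numpy as np
s=env.state();print({k:np.round(v,3).tolist() for k,v in s.items()})
for c in ["scene","top"]:
    cv2.imwrite(f"pics/{c}0.png",env.get_image(c)[:,:,::-1])
    i=env.camera_info(c);print(c,i)
E
```

```text
pics
{'time': 0.0, 'joint_positions': [-1.508, 0.246, 1.559, -0.0, 1.339, -0.174], 'qvel': [0.0, -0.0, 0.001, -0.001, -0.001, 0.0], 'effort': [-0.0, -41.583, -31.46, 0.068, 0.033, -0.0], 'tcp_pos': [0.152, -0.631, 0.204], 'ee_rot': [-0.001, 0.993, 0.118, 0.0], 'wrist_force': [0.19, -0.232, -0.676], 'ft_torque': [0.028, 0.02, -0.026], 'grasp_force': 0.0, 'gripper_width': 0.094}
scene {'vertical_fov': 50.7194504860557, 'cx': 323.3925189791951, 'cy': 194.8847930263331, 'R': array([[ 0.81417827, -0.58058531,  0.00586885],
       [-0.41717522, -0.59199223, -0.68957236],
       [ 0.4038299 ,  0.55898649, -0.72419301]]), 't': array([-0.54507829,  0.23124881,  0.81663122])}
top {'vertical_fov': 45.32762306361678, 'cx': 320.0526671174996, 'cy': 197.71349335015555, 'R': array([[-0.00417222, -0.99997236, -0.00615374],
       [-0.99655946,  0.00466721, -0.08274935],
       [ 0.08277578,  0.00578732, -0.99655139]]), 't': array([-0.10271819,  0.55607929,  1.29367712])}
```

View pics/scene0.png

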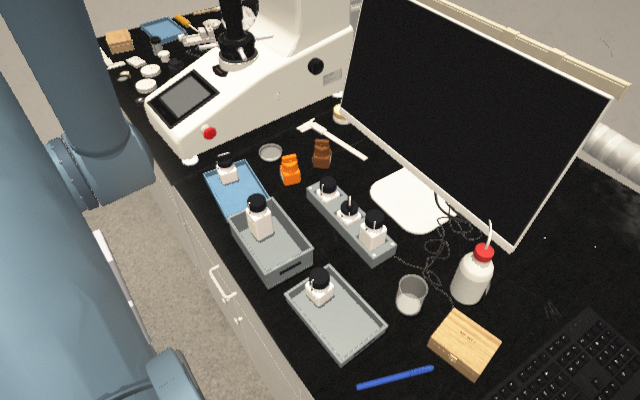

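View pics/top0.png

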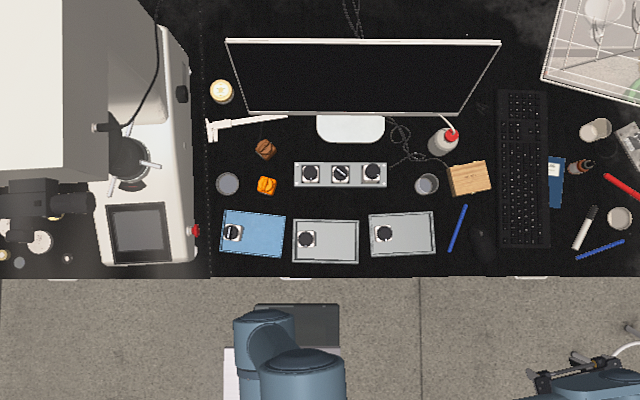

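The rack is at about (340,175) in the top view, with the short bottle left, the wing-capped one in the middle and the tall one right. The tray (252,233), deep tote (325,240) and low tote (402,233) lie in front of it. Next I'll measure them.

```bash
cat > h.py <<'E'
from workcell import env
import cv2,numpy as np
def f(i): return 200/np.tan(np.radians(i["vertical_fov"])/2)
def ray(i,px):
    d=np.array([(px[0]-i["cx"])/f(i),(px[1]-i["cy"])/f(i),1.]);R=np.array(i["R"]);return -R.T@i["t"],R.T@d
def onz(i,px,z):
    o,d=ray(i,px);return o+d*(z-o[2])/d[2]
def proj(i,X):
    c=np.array(i["R"])@X+i["t"];return np.array([i["cx"]+f(i)*c[0]/c[2],i["cy"]+f(i)*c[1]/c[2]])
E
python3 - <<'E'
from h import *
i=env.camera_info("top")
for n,z in [("rack",.034),("top_tall",.108),("top_short",.072),("top_wing",.08),("bottle_tall",.1),("bottle_short",.07),("bottle_wing",.07),("deep_box",.06),("low_box",.028),("tray",.02),("beaker",.06),("dish",.014)]:
    for r in env.trace(n,"top")[:3]:
        m=r["mask"].astype(np.uint8);(c,wh,a)=cv2.minAreaRect(cv2.findNonZero(m))
        p=onz(i,c,z);b=cv2.boxPoints((c,wh,a));w=[onz(i,q,z)[:2].round(3).tolist() for q in b]
        print(n,round(r["score"],2),np.round(r["pixel"]),p.round(3)[:2],w)
print("monitor bottom at z .1,.15,.05",[onz(i,(340,113),z).round(3)[:2] for z in(.05,.1,.15)])
s=env.camera_info("scene")
# monitor bottom-left corner seen in both views
for a,b in [((341,108),(247,112)),((512,250),(450,115)),((604,98),(501,41)),((360,0),(226,39))]:
    o,d=ray(s,a);p,e=ray(i,b);A=np.stack([d,-e],1);k=np.linalg.lstsq(A,p-o,rcond=None)[0];print((o+d*k[0]).round(3),(p+e*k[1]).round(3))
E
```

```text
rack 0.69 [341. 184.] [ 0.618 -0.161] [[0.653, -0.037], [0.652, -0.286], [0.583, -0.285], [0.584, -0.037]]
top_tall 0.5 [309. 173.] [ 0.611 -0.081] [[0.634, -0.062], [0.633, -0.101], [0.589, -0.101], [0.589, -0.062]]
top_tall 0.49 [371. 171.] [ 0.617 -0.243] [[0.638, -0.222], [0.638, -0.263], [0.596, -0.263], [0.596, -0.222]]
top_short 0.43 [309. 172.] [ 0.62  -0.079] [[0.642, -0.06], [0.642, -0.098], [0.599, -0.098], [0.599, -0.06]]
top_wing 0.58 [265. 183.] [0.59 0.04] [[0.583, 0.061], [0.611, 0.046], [0.597, 0.019], [0.569, 0.033]]
top_wing 0.51 [343. 172.] [ 0.616 -0.16 ] [[0.632, -0.143], [0.632, -0.177], [0.6, -0.177], [0.6, -0.142]]
top_wing 0.44 [267. 147.] [0.687 0.04 ] [[0.706, 0.059], [0.705, 0.022], [0.668, 0.021], [0.668, 0.058]]
bottle_tall 0.75 [373. 173.] [ 0.614 -0.238] [[0.639, -0.215], [0.639, -0.262], [0.589, -0.261], [0.59, -0.215]]
bottle_tall 0.4 [251. 231.] [0.46  0.068] [[0.413, 0.153], [0.523, 0.143], [0.506, -0.018], [0.397, -0.007]]
bottle_tall 0.31 [311. 170.] [ 0.616 -0.082] [[0.635, -0.064], [0.635, -0.101], [0.598, -0.101], [0.598, -0.064]]
bottle_shor
[... 858 characters left out ...]

tray 0.19 [374. 167.] [ 0.63  -0.253] [[0.629, -0.224], [0.659, -0.254], [0.631, -0.281], [0.601, -0.252]]
beaker 0.95 [425. 185.] [ 0.587 -0.391] [[0.584, -0.35], [0.628, -0.395], [0.59, -0.432], [0.546, -0.386]]
dish 0.84 [227. 182.] [0.599 0.153] [[0.63, 0.184], [0.629, 0.123], [0.568, 0.122], [0.568, 0.183]]
dish 0.27 [310. 173.] [ 0.627 -0.077] [[0.645, -0.061], [0.645, -0.094], [0.609, -0.094], [0.609, -0.061]]
monitor bottom at z .1,.15,.05 [array([ 0.785, -0.161]), array([ 0.772, -0.159]), array([ 0.759, -0.157])]
[0.779 0.077 0.122] [0.77  0.082 0.121]
[ 0.776 -0.46   0.11 ] [ 0.764 -0.446  0.103]
[ 0.822 -0.455  0.424] [ 0.827 -0.461  0.428]
[0.837 0.098 0.374] [0.855 0.085 0.379]
```

>>> send_rows(
  series=[
    {"translation":[0.8,0.94,0.3],"dr":[0,0,0.33],"grip":0.6},
    {"translation":[0.8,0.94,0.3],"dr":[0,0,0.33],"grip":0.6},
    {"translation":[0.8,0.94,0.3],"dr":[0,0,0.33],"grip":0.6},
    {"translation":[0.8,0.94,0.3],"dr":[0,0,0.33],"grip":0.6},
    {"translation":[0.8,0.94,0.3],"dr":[0,0,0.33],"grip":0.6},
    {"translation":[0.8,0.94,0.3],"dr":[0,0,0.33],"grip":0.6},
    {"translation":[0.8,0.94,0.3],"dr":[0,0,0.33],"grip":0.6},
    {"translation":[0.8,0.94,0.3],"dr":[0,0,0.33],"grip":0.6},
  ],
)

```text
time: 1.37
tcp_pos: [0.3545, -0.3944, 0.2819]
ee_rot: [0.001, 0.901, 0.435, 0.0]
wrist_force: [0.0, 0.8, -0.4]
gripper_width: 0.0563
grasp_force: 0.0
```

>>> send_rows(
  series=[
    {"translation":[0.8,0.94,0.2],"dr":[0,0,0.33],"grip":0.6},
    {"translation":[0.8,0.94,0.2],"dr":[0,0,0.33],"grip":0.6},
    {"translation":[0.8,0.94,0.2],"dr":[0,0,0.33],"grip":0.6},
    {"translation":[0.8,0.94,0.2],"dr":[0,0,0.33],"grip":0.6},
    {"translation":[0.8,0.94,0.2],"dr":[0,0,0.33],"grip":0.6},
    {"translation":[0.8,0.94,0.2],"dr":[0,0,0.33],"grip":0.6},
    {"translation":[0.8,0.94,0.2],"dr":[0,0,0.33],"grip":0.6},
    {"translation":[0.8,0.94,0.2],"dr":[0,0,0.33],"grip":0.6},
    {"translation":[0.8,0.94,0.2],"dr":[0,0,0.33],"grip":0.6},
  ],
)

```text
time: 2.12
tcp_pos: [0.5547, -0.1588, 0.3315]
ee_rot: [0.001, 0.71, 0.704, 0.001]
wrist_force: [-0.1, -0.4, -0.0]
gripper_width: 0.0563
grasp_force: 0.0
```

```bash
python3 - <<'E'
from h import *
s=env.state();print({k:np.round(s[k],3).tolist() for k in("time","tcp_pos","ee_rot","joint_positions","gripper_width")})
i=env.camera_info("wrist");print(i)
cv2.imwrite("pics/w0.png",env.get_image("wrist")[:,:,::-1])
for n in((.617,-.08,.072),(.617,-.16,.08),(.615,-.24,.108)):print(proj(i,np.array(n)))
E
```

```text
{'time': 2.117, 'tcp_pos': [0.555, -0.159, 0.331], 'ee_rot': [0.001, 0.71, 0.704, 0.001], 'joint_positions': [-0.476, -0.004, 1.602, 0.001, 1.542, -0.467], 'gripper_width': 0.056}
{'vertical_fov': 61.315357391927364, 'cx': 314.081778984963, 'cy': 199.99630437278296, 'R': array([[ 9.99952580e-01, -9.51067417e-03,  2.09413907e-03],
       [-9.73660226e-03, -9.72126772e-01,  2.34253576e-01],
       [-1.92140783e-04, -2.34262857e-01, -9.72173275e-01]]), 't': array([-0.55563723, -0.20255979,  0.47474502])}
[363.68809394 109.19900984]
[363.03998375 173.36123552]
[363.07957244 239.66052812]
```

View pics/w0.png

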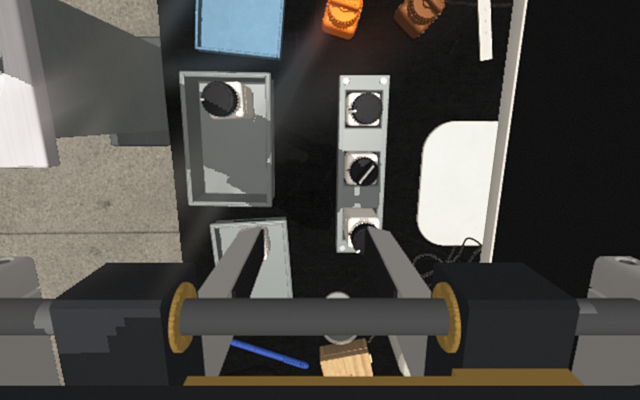

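```bash
python3 - <<'E'
from h import *
i=env.camera_info("wrist")
im=cv2.imread("pics/w0.png");cv2.imwrite("pics/w0c.png",cv2.resize(im[70:260,320:410],None,fx=3,fy=3,interpolation=cv2.INTER_CUBIC))
for n,z in [("rack",.034),("top_tall",.108),("top_short",.072),("top_wing",.08),("deep_box",.06),("low_box",.028),("bottle_tall",.1)]:
    for r in env.trace(n,"wrist")[:3]:
        m=r["mask"].astype(np.uint8);(c,wh,a)=cv2.minAreaRect(cv2.findNonZero(m))
        p=onz(i,c,z);b=cv2.boxPoints((c,wh,a));w=[onz(i,q,z)[:2].round(3).tolist() for q in b]
        print(n,round(r["score"],2),np.round(r["pixel"]),np.round(c,1),p.round(4)[:2],w)
E
```

```text
rack 0.82 [359. 146.] [360.  162.8] [ 0.6173 -0.1542] [[0.574, -0.286], [0.587, -0.033], [0.655, -0.038], [0.652, -0.291]]
top_tall 0.71 [359. 233.] [360.3 235.6] [ 0.6095 -0.2362] [[0.59, -0.251], [0.606, -0.212], [0.628, -0.222], [0.614, -0.261]]
top_tall 0.27 [244.  26.] [240.5  29.5] [0.4739 0.0027] [[0.427, 0.032], [0.524, 0.031], [0.523, -0.028], [0.421, -0.027]]
top_short 0.69 [366. 109.] [367. 107.] [ 0.6194 -0.0793] [[0.599, -0.061], [0.639, -0.062], [0.64, -0.098], [0.6, -0.097]]
top_wing 0.85 [345.   9.] [344.5  12. ] [0.5895 0.0265] [[0.571, 0.039], [0.608, 0.039], [0.609, 0.014], [0.57, 0.014]]
top_wing 0.68 [423.   6.] [427.  10.] [0.6846 0.0275] [[0.664, 0.038], [0.703, 0.038], [0.705, 0.017], [0.666, 0.017]]
top_wing 0.66 [365. 170.] [364.5 171. ] [ 0.617  -0.1588] [[0.599, -0.141], [0.634, -0.141], [0.635, -0.177], [0.6, -0.177]]
deep_box 0.75 [229. 136.] [227. 138.] [ 0.4386 -0.1161] [[0.386, -0.032], [0.504, -0.033], [0.497, -0.209], [0.367, -0.208]]
low_box 0.58 [270. 247.] [251.1 258.2] [ 0.4543 -0.2995] [[0.396, -0.239], [0.51, -0.231], [0.516, -0.364], [0.394, -0.373]]
bottle_tall 0.89 [357. 228.] [361.5 230.5] [ 0.612  -0.2322] [[0.589, -0.202], [0.633, -0.203], [0.635, -0.263], [0.59, -0.263]]
```

View pics/w0c.png

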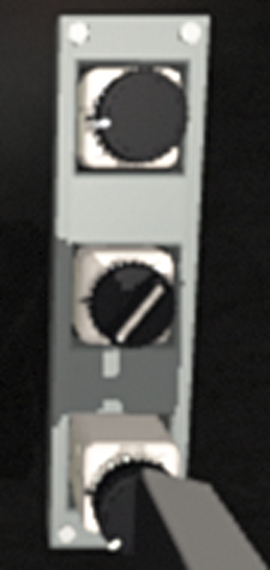

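The crop shows three marks. The short cap's mark is about 0.17 rad off, at (100,124). The wing's line runs from (120,338) to (162,288), about 0.87 rad. The tall cap's mark is near (115,545), about 1 rad. Tall bottle first.

>>> send_rows(
  series=[
    {"translation":[0.248,-0.336,-0.3],"dr":[0,0,0],"grip":0.6},
    {"translation":[0.248,-0.336,-0.5],"dr":[0,0,0],"grip":0.6},
    {"translation":[0.248,-0.336,-0.7],"dr":[0,0,0],"grip":0.6},
    {"translation":[0.248,-0.336,-0.8],"dr":[0,0,0],"grip":0.6},
    {"translation":[0.248,-0.336,-0.86],"dr":[0,0,0],"grip":0.6},
    {"translation":[0.248,-0.336,-0.92],"dr":[0,0,0],"grip":0.6},
    {"translation":[0.248,-0.336,-0.96],"dr":[0,0,0],"grip":0.6},
    {"translation":[0.248,-0.336,-0.99],"dr":[0,0,0],"grip":0.6},
    {"translation":[0.248,-0.336,-0.99],"dr":[0,0,0],"grip":0.6},
  ],
)

```text
time: 3.27
tcp_pos: [0.6128, -0.2457, 0.0805]
ee_rot: [-0.002, 0.712, 0.702, -0.001]
wrist_force: [0.6, 0.3, -0.4]
gripper_width: 0.0564
grasp_force: 0.0
```

>>> send_rows(
  series=[
    {"translation":[0,0,0],"dr":[0,0,0],"grip":0.35},
    {"translation":[0,0,0],"dr":[0,0,0],"grip":0.35},
    {"translation":[0,0,0],"dr":[0,0,0],"grip":0.35},
    {"translation":[0,0,0],"dr":[0,0,0],"grip":0.35},
  ],
  grip_force=25,
)

```text
time: 3.6
tcp_pos: [0.6162, -0.2466, 0.0858]
ee_rot: [0.003, 0.712, 0.702, 0.001]
wrist_force: [1.8, -0.2, 3.7]
gripper_width: 0.0378
grasp_force: 25.0
```

>>> send_rows(
  series=[
    {"translation":[0,0,0],"dr":[0,0,-0.45],"grip":0.3},
    {"translation":[0,0,0],"dr":[0,0,-0.45],"grip":0.3},
    {"translation":[0,0,0],"dr":[0,0,-0.45],"grip":0.3},
    {"translation":[0,0,0],"dr":[0,0,-0.45],"grip":0.3},
    {"translation":[0,0,0],"dr":[0,0,-0.45],"grip":0.3},
    {"translation":[0,0,0],"dr":[0,0,-0.45],"grip":0.3},
    {"translation":[0,0,0],"dr":[0,0,-0.45],"grip":0.3},
    {"translation":[0,0,0],"dr":[0,0,-0.45],"grip":0.3},
  ],
)

```text
time: 4.27
tcp_pos: [0.6156, -0.2459, 0.0849]
ee_rot: [0.001, 0.947, 0.321, 0.001]
wrist_force: [0.6, 1.9, 3.9]
gripper_width: 0.0376
grasp_force: 25.0
```

```bash
python3 - <<'E'
from h import *
s=env.state();print({k:np.round(s[k],3).tolist() for k in("time","tcp_pos","ee_rot","joint_positions","gripper_width","wrist_force","ft_torque")})
E
```

```text
{'time': 4.267, 'tcp_pos': [0.616, -0.246, 0.085], 'ee_rot': [0.001, 0.947, 0.321, 0.001], 'joint_positions': [-0.551, 0.396, 1.601, 0.001, 1.141, 0.365], 'gripper_width': 0.038, 'wrist_force': [0.558, 1.9, 3.913], 'ft_torque': [0.338, -0.14, 0.052]}
```

>>> send_rows(
  series=[
    {"translation":[0,0,0],"dr":[0,0,-0.06],"grip":0.3},
    {"translation":[0,0,0],"dr":[0,0,-0.12],"grip":0.3},
  ],
)

```text
time: 4.43
tcp_pos: [0.6151, -0.246, 0.0852]
ee_rot: [0.001, 0.978, 0.207, 0.0]
wrist_force: [-4.0, 1.5, 8.3]
gripper_width: 0.0372
grasp_force: 25.0
```

```bash
python3 - <<'E'
from h import *
s=env.state();print({k:np.round(s[k],3).tolist() for k in("time","tcp_pos","ee_rot","joint_positions","gripper_width","wrist_force","ft_torque")})
E
```

```text
{'time': 4.433, 'tcp_pos': [0.615, -0.246, 0.085], 'ee_rot': [0.001, 0.978, 0.207, 0.0], 'joint_positions': [-0.551, 0.396, 1.601, -0.001, 1.143, 0.604], 'gripper_width': 0.037, 'wrist_force': [-3.956, 1.505, 8.254], 'ft_torque': [0.439, 0.822, 0.771]}
```

Torque rose from 0.05 to 0.77 N m, so the stop is reached. A little more turn, then ease back and lift.

>>> send_rows(
  series=[
    {"translation":[0,0,0],"dr":[0,0,-0.05],"grip":0.3},
    {"translation":[0,0,0],"dr":[0,0,-0.05],"grip":0.3},
  ],
)

```text
time: 4.6
tcp_pos: [0.6145, -0.246, 0.0847]
ee_rot: [0.0, 0.987, 0.158, -0.0]
wrist_force: [-3.1, 1.2, 6.5]
gripper_width: 0.0367
grasp_force: 25.0
```

```bash
python3 - <<'E'
from h import *
s=env.state();print({k:np.round(s[k],3).tolist() for k in("time","tcp_pos","ee_rot","gripper_width","wrist_force","ft_torque")})
E
```

```text
{'time': 4.6, 'tcp_pos': [0.614, -0.246, 0.085], 'ee_rot': [0.0, 0.987, 0.158, -0.0], 'gripper_width': 0.037, 'wrist_force': [-3.115, 1.154, 6.538], 'ft_torque': [0.276, 0.558, 0.085]}
```

>>> send_rows(
  series=[
    {"translation":[0,0,0],"dr":[0,0,0.025],"grip":0.3},
    {"translation":[0,0,0],"dr":[0,0,0.04],"grip":0.3},
  ],
)

```text
time: 4.77
tcp_pos: [0.6148, -0.2466, 0.0847]
ee_rot: [0.001, 0.98, 0.199, 0.0]
wrist_force: [-2.2, -0.8, 4.7]
gripper_width: 0.037
grasp_force: 25.0
```

```bash
python3 - <<'E'
from h import *
s=env.state();print({k:np.round(s[k],3).tolist() for k in("time","tcp_pos","ee_rot","gripper_width","wrist_force","ft_torque")})
E
```

```text
{'time': 4.767, 'tcp_pos': [0.615, -0.247, 0.085], 'ee_rot': [0.001, 0.98, 0.199, 0.0], 'gripper_width': 0.037, 'wrist_force': [-2.165, -0.822, 4.707], 'ft_torque': [-0.17, 0.355, -0.033]}
```

>>> send_rows(
  series=[
    {"translation":[0,0,0.06],"dr":[0,0,0],"grip":0.3},
    {"translation":[0,0,0.18],"dr":[0,0,0],"grip":0.3},
    {"translation":[0,0,0.32],"dr":[0,0,0],"grip":0.3},
    {"translation":[-0.08,0.04,0.44],"dr":[0,0,0],"grip":0.3},
    {"translation":[-0.2,0.1,0.46],"dr":[0,0,0],"grip":0.3},
    {"translation":[-0.33,0.18,0.46],"dr":[0,0,0],"grip":0.3},
    {"translation":[-0.46,0.26,0.46],"dr":[0,0,0],"grip":0.3},
    {"translation":[-0.59,0.33,0.46],"dr":[0,0,0],"grip":0.3},
    {"translation":[-0.69,0.38,0.46],"dr":[0,0,0],"grip":0.3},
    {"translation":[-0.71,0.39,0.44],"dr":[0,0,0],"grip":0.3},
  ],
)

```text
time: 5.6
tcp_pos: [0.4345, -0.1466, 0.1939]
ee_rot: [0.0, 0.98, 0.198, 0.0]
wrist_force: [0.2, -0.3, -1.1]
gripper_width: 0.0372
grasp_force: 25.0
```

```bash
python3 - <<'E'
from h import *
s=env.state();print({k:np.round(s[k],3).tolist() for k in("time","tcp_pos","ee_rot","gripper_width","wrist_force","ft_torque")})
cv2.imwrite("pics/a.png",np.vstack([env.get_image("wrist"),env.get_image("top")[120:280]])[:,:,::-1])
E
```

```text
{'time': 5.6, 'tcp_pos': [0.435, -0.147, 0.194], 'ee_rot': [0.0, 0.98, 0.198, 0.0], 'gripper_width': 0.037, 'wrist_force': [0.217, -0.287, -1.142], 'ft_torque': [-0.033, -0.088, 0.048]}
```

View pics/a.png

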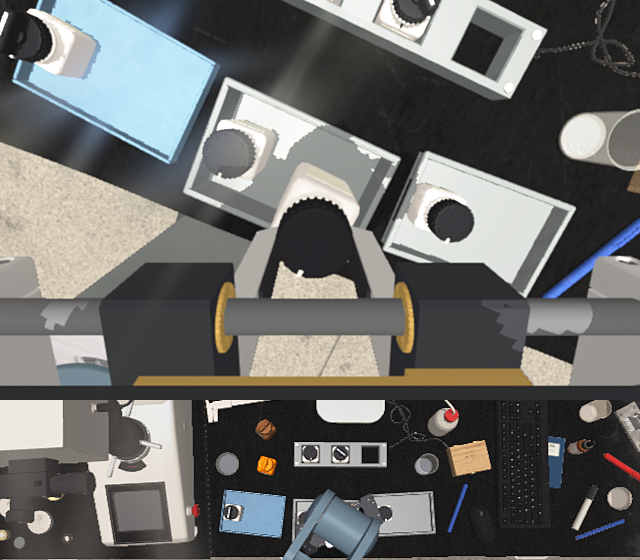

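The tall bottle hangs upright. Its cap mark at (300,272) points to world -x, so the cap is home. I'll lower it into the deep tote.

>>> send_rows(
  series=[
    {"translation":[0.008,0,-0.1],"dr":[0,0,0],"grip":0.3},
    {"translation":[0.01,0,-0.22],"dr":[0,0,0],"grip":0.3},
    {"translation":[0.01,0,-0.32],"dr":[0,0,0],"grip":0.3},
    {"translation":[0.01,0,-0.37],"dr":[0,0,0],"grip":0.3},
    {"translation":[0.01,0,-0.395],"dr":[0,0,0],"grip":0.3},
    {"translation":[0.01,0,-0.405],"dr":[0,0,0],"grip":0.3},
    {"translation":[0.01,0,-0.413],"dr":[0,0,0],"grip":0.3},
    {"translation":[0.01,0,-0.418],"dr":[0,0,0],"grip":0.3},
    {"translation":[0.01,0,-0.422],"dr":[0,0,0],"grip":0.3},
    {"translation":[0.01,0,-0.422],"dr":[0,0,0],"grip":0.3},
  ],
)

```text
time: 6.53
tcp_pos: [0.4406, -0.149, 0.0888]
ee_rot: [0.001, 0.98, 0.197, 0.001]
wrist_force: [-0.2, 0.4, 1.6]
gripper_width: 0.0371
grasp_force: 25.0
```

>>> send_rows(
  series=[
    {"translation":[0,0,0],"dr":[0,0,0],"grip":0.45},
    {"translation":[0,0,0],"dr":[0,0,0],"grip":0.55},
    {"translation":[0,0,0],"dr":[0,0,0],"grip":0.6},
    {"translation":[0,0,0.04],"dr":[0,0,0],"grip":0.6},
    {"translation":[0,0,0.16],"dr":[0,0,0],"grip":0.6},
    {"translation":[0,0,0.32],"dr":[0,0,0],"grip":0.6},
    {"translation":[0,0,0.48],"dr":[0,0,0],"grip":0.6},
    {"translation":[0.1,0.04,0.52],"dr":[0,0,0],"grip":0.6},
  ],
)

```text
time: 7.2
tcp_pos: [0.466, -0.1408, 0.2259]
ee_rot: [0.004, 0.981, 0.196, 0.004]
wrist_force: [0.6, -1.4, 0.6]
gripper_width: 0.0562
grasp_force: 0.0
```

```bash
python3 - <<'E'
from h import *
s=env.state();print({k:np.round(s[k],3).tolist() for k in("time","tcp_pos","ee_rot","gripper_width","wrist_force","ft_torque")})
w=env.get_image("wrist");i=env.camera_info("wrist")
cv2.imwrite("pics/b.png",w[:,:,::-1])
for n,z in [("rack",.034),("top_short",.072),("top_wing",.08),("low_box",.028),("tray",.02)]:
    for r in env.trace(n,"wrist")[:3]:
        m=r["mask"].astype(np.uint8);(c,wh,a)=cv2.minAreaRect(cv2.findNonZero(m))
        p=onz(i,c,z);b=cv2.boxPoints((c,wh,a));q=[onz(i,q,z)[:2].round(3).tolist() for q in b]
        print(n,round(r["score"],2),np.round(r["pixel"]),np.round(c,1),p.round(4)[:2],q)
E
```

```text
{'time': 7.2, 'tcp_pos': [0.466, -0.141, 0.226], 'ee_rot': [0.004, 0.981, 0.196, 0.004], 'gripper_width': 0.056, 'wrist_force': [0.568, -1.353, 0.636], 'ft_torque': [-0.024, -0.062, -0.017]}
rack 0.58 [410.  63.] [385.4  50.6] [ 0.625  -0.1554] [[0.589, -0.03], [0.66, -0.037], [0.661, -0.285], [0.586, -0.288]]
top_short 0.94 [315.  11.] [316.5  16. ] [ 0.6173 -0.0812] [[0.622, -0.059], [0.637, -0.094], [0.613, -0.104], [0.597, -0.068]]
top_wing 0.79 [397.  44.] [395.  45.] [ 0.6206 -0.156 ] [[0.609, -0.131], [0.644, -0.146], [0.632, -0.181], [0.597, -0.166]]
top_wing 0.52 [186.   1.] [185.   5.] [0.5788 0.0268] [[0.577, 0.042], [0.588, 0.014], [0.581, 0.012], [0.569, 0.039]]
low_box 0.64 [451. 228.] [455.  242.6] [ 0.4666 -0.3235] [[0.404, -0.237], [0.518, -0.226], [0.528, -0.408], [0.41, -0.432]]
tray 0.62 [118. 103.] [117.4  99.9] [0.47   0.0914] [[0.422, 0.2], [0.534, 0.173], [0.518, -0.018], [0.398, -0.0]]
```

View pics/b.png

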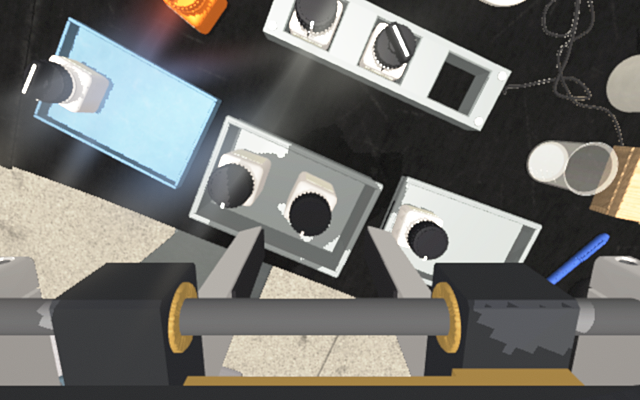

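The tall bottle now stands upright in the deep tote beside its twin, cap at (310,210). Next is the short one.

>>> send_rows(
  series=[
    {"translation":[0.15,0.06,0],"dr":[0,0,0],"grip":0.6},
    {"translation":[0.3,0.12,-0.05],"dr":[0,0,0],"grip":0.6},
    {"translation":[0.45,0.18,-0.15],"dr":[0,0,0],"grip":0.6},
    {"translation":[0.616,0.234,-0.25],"dr":[0,0,0],"grip":0.6},
    {"translation":[0.616,0.234,-0.38],"dr":[0,0,0],"grip":0.6},
    {"translation":[0.616,0.234,-0.5],"dr":[0,0,0],"grip":0.6},
    {"translation":[0.616,0.234,-0.58],"dr":[0,0,0],"grip":0.6},
    {"translation":[0.616,0.234,-0.64],"dr":[0,0,0],"grip":0.6},
    {"translation":[0.616,0.234,-0.68],"dr":[0,0,0],"grip":0.6},
    {"translation":[0.616,0.234,-0.68],"dr":[0,0,0],"grip":0.6},
  ],
)

```text
time: 8.33
tcp_pos: [0.6154, -0.0794, 0.0437]
ee_rot: [-0.002, 0.98, 0.197, -0.003]
wrist_force: [-0.9, -0.0, -0.4]
gripper_width: 0.0565
grasp_force: 0.0
```

>>> send_rows(
  series=[
    {"translation":[0,0,0],"dr":[0,0,0],"grip":0.3},
    {"translation":[0,0,0],"dr":[0,0,0],"grip":0.3},
    {"translation":[0,0,0],"dr":[0,0,0],"grip":0.3},
    {"translation":[0,0,0],"dr":[0,0,0],"grip":0.3},
  ],
)

```text
time: 8.67
tcp_pos: [0.6195, -0.0803, 0.049]
ee_rot: [0.001, 0.98, 0.197, 0.001]
wrist_force: [-0.2, -1.3, 0.9]
gripper_width: 0.0377
grasp_force: 25.0
```

>>> send_rows(
  series=[
    {"translation":[0,0,0],"dr":[0,0,-0.06],"grip":0.3},
    {"translation":[0,0,0],"dr":[0,0,-0.12],"grip":0.3},
    {"translation":[0,0,0],"dr":[0,0,-0.16],"grip":0.3},
  ],
)

```text
time: 8.92
tcp_pos: [0.6193, -0.0794, 0.049]
ee_rot: [-0.0, 0.999, 0.036, 0.001]
wrist_force: [-0.8, 3.1, 3.8]
gripper_width: 0.0373
grasp_force: 25.0
```

```bash
python3 - <<'E'
from h import *
s=env.state();print({k:np.round(s[k],3).tolist() for k in("time","tcp_pos","ee_rot","gripper_width","wrist_force","ft_torque")})
E
```

```text
{'time': 8.917, 'tcp_pos': [0.619, -0.079, 0.049], 'ee_rot': [-0.0, 0.999, 0.036, 0.001], 'gripper_width': 0.037, 'wrist_force': [-0.8, 3.079, 3.783], 'ft_torque': [0.734, 0.115, 0.796]}
```

>>> send_rows(
  series=[
    {"translation":[0,0,0],"dr":[0,0,-0.04],"grip":0.3},
    {"translation":[0,0,0],"dr":[0,0,-0.08],"grip":0.3},
  ],
)

```text
time: 9.08
tcp_pos: [0.6184, -0.0788, 0.0487]
ee_rot: [-0.001, 0.999, -0.042, -0.0]
wrist_force: [1.8, 3.8, 0.7]
gripper_width: 0.0374
grasp_force: 25.0
```

```bash
python3 - <<'E'
from h import *
s=env.state();print({k:np.round(s[k],3).tolist() for k in("time","tcp_pos","ee_rot","gripper_width","wrist_force","ft_torque")})
E
```

```text
{'time': 9.083, 'tcp_pos': [0.618, -0.079, 0.049], 'ee_rot': [-0.001, 0.999, -0.042, -0.0], 'gripper_width': 0.037, 'wrist_force': [1.848, 3.753, 0.696], 'ft_torque': [0.748, -0.377, 0.694]}
```

Short cap is home too (it slips at 0.7 N m). Ease back, lift and carry it to the low tote.

>>> send_rows(
  series=[
    {"translation":[0,0,0],"dr":[0,0,0.045],"grip":0.3},
    {"translation":[0,0,0.06],"dr":[0,0,0.045],"grip":0.3},
    {"translation":[0,0,0.18],"dr":[0,0,0.045],"grip":0.3},
    {"translation":[0,0,0.32],"dr":[0,0,0.045],"grip":0.3},
    {"translation":[-0.04,-0.02,0.46],"dr":[0,0,0.045],"grip":0.3},
    {"translation":[-0.12,-0.1,0.5],"dr":[0,0,0.045],"grip":0.3},
    {"translation":[-0.2,-0.22,0.5],"dr":[0,0,0.06],"grip":0.3},
    {"translation":[-0.28,-0.34,0.5],"dr":[0,0,0.06],"grip":0.3},
    {"translation":[-0.36,-0.46,0.5],"dr":[0,0,0.06],"grip":0.3},
    {"translation":[-0.44,-0.6,0.5],"dr":[0,0,0.06],"grip":0.3},
  ],
)

```text
time: 9.92
tcp_pos: [0.5075, -0.2303, 0.1732]
ee_rot: [0.0, 1.0, 0.019, 0.0]
wrist_force: [0.5, -0.3, -0.1]
gripper_width: 0.0376
grasp_force: 25.0
```

>>> send_rows(
  series=[
    {"translation":[-0.08,-0.14,0],"dr":[0,0,0],"grip":0.3},
    {"translation":[-0.14,-0.28,0],"dr":[0,0,0],"grip":0.3},
    {"translation":[-0.18,-0.41,0],"dr":[0,0,0],"grip":0.3},
    {"translation":[-0.2,-0.49,0],"dr":[0,0,0],"grip":0.3},
    {"translation":[-0.204,-0.504,-0.04],"dr":[0,0,0],"grip":0.3},
  ],
)

```text
time: 10.33
tcp_pos: [0.4573, -0.3604, 0.1651]
ee_rot: [0.003, 1.0, 0.016, 0.002]
wrist_force: [-0.5, 0.2, -0.8]
gripper_width: 0.0376
grasp_force: 25.0
```

```bash
python3 - <<'E'
from h import *
s=env.state();print({k:np.round(s[k],3).tolist() for k in("time","tcp_pos","ee_rot","gripper_width","wrist_force","ft_torque")})
w=env.get_image("wrist");i=env.camera_info("wrist")
cv2.imwrite("pics/c.png",w[:,:,::-1])
for n,z in [("low_box",.028),("top_short",.072)]:
    for r in env.trace(n,"wrist")[:3]:
        m=r["mask"].astype(np.uint8);(c,wh,a)=cv2.minAreaRect(cv2.findNonZero(m))
        p=onz(i,c,z);b=cv2.boxPoints((c,wh,a));q=[onz(i,q,z)[:2].round(3).tolist() for q in b]
        print(n,round(r["score"],2),np.round(r["pixel"]),np.round(c,1),p.round(4)[:2],q)
E
```

```text
{'time': 10.333, 'tcp_pos': [0.457, -0.36, 0.165], 'ee_rot': [0.003, 1.0, 0.016, 0.002], 'gripper_width': 0.038, 'wrist_force': [-0.462, 0.242, -0.831], 'ft_torque': [0.047, -0.064, 0.016]}
low_box 0.89 [258. 168.] [278.8 185.5] [ 0.4605 -0.3239] [[0.511, -0.237], [0.519, -0.408], [0.406, -0.418], [0.397, -0.232]]
top_short 0.91 [314. 242.] [314.5 242.5] [ 0.4214 -0.3588] [[0.456, -0.327], [0.458, -0.388], [0.385, -0.393], [0.383, -0.327]]
top_short 0.73 [ 58. 202.] [ 60.7 202.3] [ 0.4495 -0.1501] [[0.46, -0.093], [0.489, -0.201], [0.439, -0.208], [0.407, -0.095]]
top_short 0.58 [130.  26.] [120.5  23.5] [ 0.5852 -0.2126] [[0.566, -0.122], [0.598, -0.128], [0.603, -0.3], [0.572, -0.3]]
```

View pics/c.png

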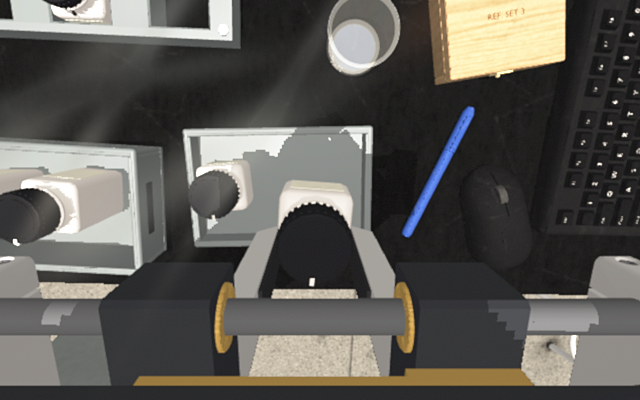

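Short bottle upright over the free part of the low tote, cap mark at (312,282), pointing at -x. Now lowering it.

>>> send_rows(
  series=[
    {"translation":[0,0,-0.1],"dr":[0,0,0],"grip":0.3},
    {"translation":[0,0,-0.22],"dr":[0,0,0],"grip":0.3},
    {"translation":[0,0,-0.33],"dr":[0,0,0],"grip":0.3},
    {"translation":[0,0,-0.39],"dr":[0,0,0],"grip":0.3},
    {"translation":[0,0,-0.415],"dr":[0,0,0],"grip":0.3},
    {"translation":[0,0,-0.425],"dr":[0,0,0],"grip":0.3},
    {"translation":[0,0,-0.433],"dr":[0,0,0],"grip":0.3},
    {"translation":[0,0,-0.439],"dr":[0,0,0],"grip":0.3},
    {"translation":[0,0,-0.443],"dr":[0,0,0],"grip":0.3},
    {"translation":[0,0,-0.443],"dr":[0,0,0],"grip":0.3},
  ],
)

```text
time: 11.32
tcp_pos: [0.4583, -0.3564, 0.0529]
ee_rot: [0.001, 1.0, 0.018, 0.001]
wrist_force: [-0.2, 0.6, 0.2]
gripper_width: 0.0379
grasp_force: 25.0
```

>>> send_rows(
  series=[
    {"translation":[0,0,-0.003],"dr":[0,0,0],"grip":0.3},
    {"translation":[0,0,-0.005],"dr":[0,0,0],"grip":0.3},
  ],
)

```text
time: 11.48
tcp_pos: [0.4588, -0.3565, 0.0526]
ee_rot: [0.001, 1.0, 0.018, 0.001]
wrist_force: [-0.1, 3.7, 11.0]
gripper_width: 0.0376
grasp_force: 25.0
```

>>> send_rows(
  series=[
    {"translation":[0,0,-0.003],"dr":[0,0,0],"grip":0.45},
    {"translation":[0,0,0],"dr":[0,0,0],"grip":0.55},
    {"translation":[0,0,0],"dr":[0,0,0],"grip":0.6},
    {"translation":[0,0,0.04],"dr":[0,0,0],"grip":0.6},
    {"translation":[0,0,0.16],"dr":[0,0,0],"grip":0.6},
    {"translation":[0,0,0.32],"dr":[0,0,0],"grip":0.6},
    {"translation":[0,0,0.48],"dr":[0,0,0.05],"grip":0.6},
    {"translation":[0.05,0.07,0.6],"dr":[0,0,0.1],"grip":0.6},
  ],
)

```text
time: 12.15
tcp_pos: [0.4695, -0.3409, 0.2048]
ee_rot: [0.002, 0.993, 0.119, 0.001]
wrist_force: [0.1, -1.3, -0.5]
gripper_width: 0.0562
grasp_force: 0.0
```

>>> send_rows(
  series=[
    {"translation":[0.13,0.1,0.07],"dr":[0,0,0.06],"grip":0.6},
    {"translation":[0.25,0.25,0.14],"dr":[0,0,0.12],"grip":0.6},
    {"translation":[0.38,0.4,0.19],"dr":[0,0,0.18],"grip":0.6},
    {"translation":[0.47,0.55,0.19],"dr":[0,0,0.24],"grip":0.6},
    {"translation":[0.47,0.594,0.19],"dr":[0,0,0.3],"grip":0.6},
    {"translation":[0.47,0.594,0.19],"dr":[0,0,0.32],"grip":0.6},
    {"translation":[0.47,0.594,0.19],"dr":[0,0,0.32],"grip":0.6},
  ],
)

```text
time: 12.73
tcp_pos: [0.5881, -0.1882, 0.2488]
ee_rot: [0.0, 0.905, 0.426, 0.0]
wrist_force: [-0.0, 0.2, 0.3]
gripper_width: 0.0564
grasp_force: 0.0
```

```bash
python3 - <<'E'
from h import *
s=env.state();print({k:np.round(s[k],3).tolist() for k in("time","tcp_pos","ee_rot","gripper_width","wrist_force","ft_torque")})
i=env.camera_info("wrist");w=env.get_image("wrist")
cv2.imwrite("pics/d.png",w[:,:,::-1])
for r in env.trace("top_wing","wrist")[:3]:
    m=r["mask"].astype(np.uint8);(c,wh,a)=cv2.minAreaRect(cv2.findNonZero(m));print(round(r["score"],2),c,onz(i,c,.07).round(4))
    if abs(onz(i,c,.07)[0]-.617)<.03:
        x,y,ww,hh=cv2.boundingRect(m);g=w.min(2)*m  # white line
        n,l,st,ce=cv2.connectedComponentsWithStats(((g>150)*255).astype(np.uint8))
        for k in range(1,n):
            if st[k,4]>15:
                q=cv2.boxPoints(cv2.minAreaRect(np.argwhere(l==k)[:,::-1].astype(np.float32)))
                q=np.array([onz(i,p,.08)[:2] for p in q]);e=max((q[1]-q[0],q[2]-q[1]),key=np.linalg.norm)
                print("line",st[k],q.mean(0).round(4),np.linalg.norm(e).round(4),(np.arctan2(e[1],e[0])%np.pi).round(3))
E
```

```text
{'time': 12.733, 'tcp_pos': [0.588, -0.188, 0.249], 'ee_rot': [0.0, 0.905, 0.426, 0.0], 'gripper_width': 0.056, 'wrist_force': [-0.003, 0.24, 0.262], 'ft_torque': [-0.012, -0.072, -0.012]}
0.94 (322.7000427246094, 141.9000244140625) [ 0.6221 -0.1599  0.07  ]
line [321 130   4  28  72] [ 0.621  -0.1605] 0.0272 0.887
0.61 (168.49998474121094, 11.999998092651367) [0.5859 0.0299 0.07  ]
```

View pics/d.png

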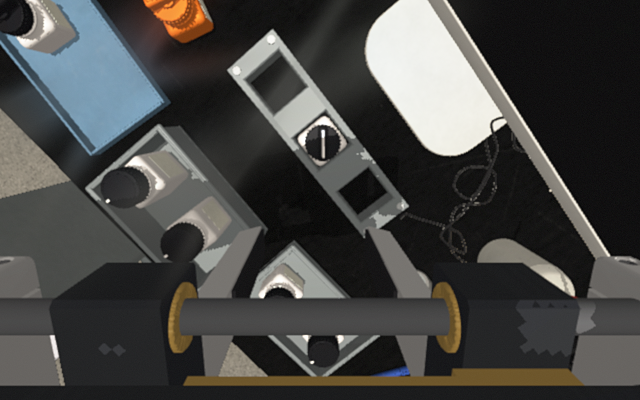

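The short bottle stands in its tote at (322,348). The wing line at (323,142) points up the image, so the fingers are already square to the bar. Grasping it now.

>>> send_rows(
  series=[
    {"translation":[0.128,0.112,-0.12],"dr":[0,0,0],"grip":0.5},
    {"translation":[0.128,0.112,-0.27],"dr":[0,0,0],"grip":0.5},
    {"translation":[0.128,0.112,-0.42],"dr":[0,0,0],"grip":0.5},
    {"translation":[0.128,0.112,-0.55],"dr":[0,0,0],"grip":0.5},
    {"translation":[0.128,0.112,-0.64],"dr":[0,0,0],"grip":0.5},
    {"translation":[0.128,0.112,-0.7],"dr":[0,0,0],"grip":0.4},
    {"translation":[0.128,0.112,-0.728],"dr":[0,0,0],"grip":0.3},
    {"translation":[0.128,0.112,-0.728],"dr":[0,0,0],"grip":0.2},
  ],
)

```text
time: 13.5
tcp_pos: [0.6191, -0.1634, 0.0656]
ee_rot: [-0.0, 0.906, 0.423, -0.0]
wrist_force: [-1.7, 1.2, 0.5]
gripper_width: 0.0307
grasp_force: 0.4
```

>>> send_rows(
  series=[
    {"translation":[0,0,0],"dr":[0,0,0],"grip":0.05},
    {"translation":[0,0,0],"dr":[0,0,0],"grip":0.05},
    {"translation":[0,0,0],"dr":[0,0,0],"grip":0.05},
    {"translation":[0,0,0],"dr":[0,0,0],"grip":0.05},
    {"translation":[0,0,0],"dr":[0,0,0],"grip":0.05},
  ],
)

```text
time: 13.92
tcp_pos: [0.6198, -0.1621, 0.0664]
ee_rot: [0.0, 0.905, 0.424, 0.0]
wrist_force: [-0.0, -0.7, 0.6]
gripper_width: 0.0098
grasp_force: 24.9
```

Gripped at 9.8 mm, the bar's width. Twist clockwise.

>>> send_rows(
  series=[
    {"translation":[0,0,0],"dr":[0,0,-0.44],"grip":0.05},
    {"translation":[0,0,0],"dr":[0,0,-0.44],"grip":0.05},
    {"translation":[0,0,0],"dr":[0,0,-0.44],"grip":0.05},
    {"translation":[0,0,0],"dr":[0,0,-0.44],"grip":0.05},
    {"translation":[0,0,0],"dr":[0,0,-0.44],"grip":0.05},
    {"translation":[0,0,0],"dr":[0,0,-0.44],"grip":0.05},
    {"translation":[0,0,0],"dr":[0,0,-0.44],"grip":0.05},
    {"translation":[0,0,0],"dr":[0,0,-0.44],"grip":0.05},
  ],
)

```text
time: 14.58
tcp_pos: [0.6196, -0.1614, 0.0662]
ee_rot: [-0.0, 1.0, -0.003, 0.0]
wrist_force: [0.6, 0.5, 0.5]
gripper_width: 0.0099
grasp_force: 25.0
```

```bash
python3 - <<'E'
from h import *
s=env.state();print({k:np.round(s[k],3).tolist() for k in("time","tcp_pos","ee_rot","gripper_width","wrist_force","ft_torque")})
E
```

```text
{'time': 14.583, 'tcp_pos': [0.62, -0.161, 0.066], 'ee_rot': [-0.0, 1.0, -0.003, 0.0], 'gripper_width': 0.01, 'wrist_force': [0.596, 0.485, 0.471], 'ft_torque': [0.352, -0.05, 0.003]}
```

>>> send_rows(
  series=[
    {"translation":[0,0,0],"dr":[0,0,-0.03],"grip":0.05},
    {"translation":[0,0,0],"dr":[0,0,-0.05],"grip":0.05},
  ],
)

```text
time: 14.75
tcp_pos: [0.6197, -0.1613, 0.0662]
ee_rot: [-0.0, 0.999, -0.051, 0.0]
wrist_force: [0.3, 2.7, 1.2]
gripper_width: 0.01
grasp_force: 25.0
```

```bash
python3 - <<'E'
from h import *
s=env.state();print({k:np.round(s[k],3).tolist() for k in("time","tcp_pos","ee_rot","gripper_width","wrist_force","ft_torque")})
E
```

```text
{'time': 14.75, 'tcp_pos': [0.62, -0.161, 0.066], 'ee_rot': [-0.0, 0.999, -0.051, 0.0], 'gripper_width': 0.01, 'wrist_force': [0.277, 2.735, 1.189], 'ft_torque': [0.55, -0.05, 0.038]}
```

>>> send_rows(
  series=[
    {"translation":[0,0,0],"dr":[0,0,-0.02],"grip":0.05},
    {"translation":[0,0,0],"dr":[0,0,-0.035],"grip":0.05},
  ],
)

```text
time: 14.92
tcp_pos: [0.62, -0.1609, 0.0663]
ee_rot: [-0.001, 0.996, -0.085, 0.001]
wrist_force: [0.9, 3.1, 0.5]
gripper_width: 0.0099
grasp_force: 25.2
```

```bash
python3 - <<'E'
from h import *
s=env.state();print({k:np.round(s[k],3).tolist() for k in("time","tcp_pos","ee_rot","gripper_width","wrist_force","ft_torque")})
E
```

```text
{'time': 14.917, 'tcp_pos': [0.62, -0.161, 0.066], 'ee_rot': [-0.001, 0.996, -0.085, 0.001], 'gripper_width': 0.01, 'wrist_force': [0.908, 3.098, 0.474], 'ft_torque': [0.793, -0.344, 0.305]}
```

>>> send_rows(
  series=[
    {"translation":[0,0,0],"dr":[0,0,-0.025],"grip":0.05},
    {"translation":[0,0,0],"dr":[0,0,-0.025],"grip":0.05},
  ],
)

```text
time: 15.08
tcp_pos: [0.62, -0.1609, 0.0662]
ee_rot: [-0.001, 0.994, -0.11, 0.0]
wrist_force: [1.6, 4.7, 0.6]
gripper_width: 0.0106
grasp_force: 26.2
```

```bash
python3 - <<'E'
from h import *
s=env.state();print({k:np.round(s[k],3).tolist() for k in("time","tcp_pos","ee_rot","gripper_width","wrist_force","ft_torque")})
E
```

```text
{'time': 15.083, 'tcp_pos': [0.62, -0.161, 0.066], 'ee_rot': [-0.001, 0.994, -0.11, 0.0], 'gripper_width': 0.011, 'wrist_force': [1.643, 4.743, 0.592], 'ft_torque': [0.846, -0.389, 0.439]}
```

Torque is 0.44 N m with the bottle against the pocket, so the wing cap is home. Ease back, lift, carry to the tray.

>>> send_rows(
  series=[
    {"translation":[0,0,0],"dr":[0,0,0.03],"grip":0.05},
    {"translation":[0,0,0],"dr":[0,0,0.055],"grip":0.05},
    {"translation":[0,0,0.06],"dr":[0,0,0.055],"grip":0.05},
    {"translation":[0,0,0.18],"dr":[0,0,0.055],"grip":0.05},
    {"translation":[0,0,0.32],"dr":[0,0,0.055],"grip":0.05},
    {"translation":[-0.04,0.04,0.46],"dr":[0,0,0.055],"grip":0.05},
    {"translation":[-0.12,0.14,0.52],"dr":[0,0,0.055],"grip":0.05},
    {"translation":[-0.22,0.26,0.52],"dr":[0,0,0.055],"grip":0.05},
    {"translation":[-0.32,0.38,0.52],"dr":[0,0,0.055],"grip":0.05},
    {"translation":[-0.42,0.51,0.52],"dr":[0,0,0.055],"grip":0.05},
  ],
)

```text
time: 15.92
tcp_pos: [0.5132, -0.034, 0.196]
ee_rot: [0.0, 0.998, -0.056, 0.0]
wrist_force: [0.6, 0.4, -2.8]
gripper_width: 0.0099
grasp_force: 25.0
```

>>> send_rows(
  series=[
    {"translation":[-0.1,0.13,0],"dr":[0,0,0],"grip":0.05},
    {"translation":[-0.18,0.25,0],"dr":[0,0,0],"grip":0.05},
    {"translation":[-0.22,0.32,0],"dr":[0,0,0],"grip":0.05},
    {"translation":[-0.232,0.34,-0.02],"dr":[0,0,0],"grip":0.05},
    {"translation":[-0.232,0.34,-0.08],"dr":[0,0,0],"grip":0.05},
    {"translation":[-0.232,0.34,-0.12],"dr":[0,0,0],"grip":0.05},
  ],
)

```text
time: 16.42
tcp_pos: [0.4563, 0.0504, 0.165]
ee_rot: [0.0, 0.998, -0.055, 0.0]
wrist_force: [0.1, -0.8, -1.8]
gripper_width: 0.0097
grasp_force: 25.0
```

```bash
python3 - <<'E'
from h import *
s=env.state();print({k:np.round(s[k],3).tolist() for k in("time","tcp_pos","ee_rot","gripper_width","wrist_force","ft_torque")})
w=env.get_image("wrist");i=env.camera_info("wrist")
cv2.imwrite("pics/e.png",w[:,:,::-1])
for r in env.trace("tray","wrist")[:2]:
    m=r["mask"].astype(np.uint8);(c,wh,a)=cv2.minAreaRect(cv2.findNonZero(m))
    print(round(r["score"],2),np.round(c,1),onz(i,c,.02).round(4)[:2],[onz(i,q,.02)[:2].round(3).tolist() for q in cv2.boxPoints((c,wh,a))])
E
```

```text
{'time': 16.417, 'tcp_pos': [0.456, 0.05, 0.165], 'ee_rot': [0.0, 0.998, -0.055, 0.0], 'gripper_width': 0.01, 'wrist_force': [0.106, -0.755, -1.821], 'ft_torque': [0.036, 0.046, -0.027]}
0.4 [513.5  17. ] [ 0.5858 -0.138 ] [[0.611, -0.031], [0.587, -0.244], [0.56, -0.247], [0.585, -0.029]]
```

View pics/e.png

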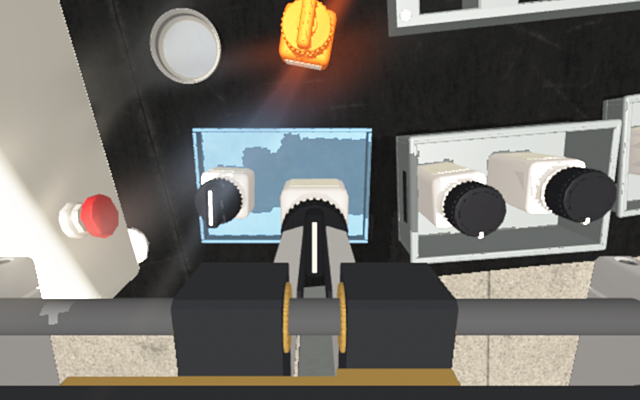

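The wing bottle hangs upright over the free half of the tray, its line at (314,247) parallel to the twin's. Lowering.

>>> send_rows(
  series=[
    {"translation":[0,0,-0.1],"dr":[0,0,0],"grip":0.05},
    {"translation":[0,0,-0.21],"dr":[0,0,0],"grip":0.05},
    {"translation":[0,0,-0.29],"dr":[0,0,0],"grip":0.05},
    {"translation":[0,0,-0.335],"dr":[0,0,0],"grip":0.05},
    {"translation":[0,0,-0.352],"dr":[0,0,0],"grip":0.05},
    {"translation":[0,0,-0.362],"dr":[0,0,0],"grip":0.05},
    {"translation":[0,0,-0.37],"dr":[0,0,0],"grip":0.05},
    {"translation":[0,0,-0.376],"dr":[0,0,0],"grip":0.05},
    {"translation":[0,0,-0.38],"dr":[0,0,0],"grip":0.05},
    {"translation":[0,0,-0.38],"dr":[0,0,0],"grip":0.05},
  ],
)

```text
time: 17.35
tcp_pos: [0.4573, 0.0505, 0.0718]
ee_rot: [0.0, 0.998, -0.057, 0.001]
wrist_force: [0.0, 0.4, -1.4]
gripper_width: 0.0104
grasp_force: 25.0
```

>>> send_rows(
  series=[
    {"translation":[0,0,-0.002],"dr":[0,0,0],"grip":0.05},
    {"translation":[0,0,-0.004],"dr":[0,0,0],"grip":0.05},
    {"translation":[0,0,-0.004],"dr":[0,0,0],"grip":0.05},
  ],
)

```text
time: 17.6
tcp_pos: [0.4579, 0.0505, 0.0715]
ee_rot: [0.0, 0.998, -0.057, 0.001]
wrist_force: [0.2, 1.2, 6.2]
gripper_width: 0.0097
grasp_force: 25.0
```

>>> send_rows(
  series=[
    {"translation":[0,0,-0.002],"dr":[0,0,0],"grip":0.2},
    {"translation":[0,0,0],"dr":[0,0,0],"grip":0.3},
    {"translation":[0,0,0],"dr":[0,0,0],"grip":0.4},
    {"translation":[0,0,0.04],"dr":[0,0,0],"grip":0.4},
    {"translation":[0,0,0.16],"dr":[0,0,0],"grip":0.4},
    {"translation":[0,0,0.32],"dr":[0,0,0],"grip":0.4},
    {"translation":[0,0,0.48],"dr":[0,0,0],"grip":0.4},
    {"translation":[-0.05,-0.1,0.6],"dr":[0,0,0],"grip":0.4},
    {"translation":[-0.1,-0.2,0.7],"dr":[0,0,0],"grip":0.4},
    {"translation":[-0.2,-0.25,0.8],"dr":[0,0,0],"grip":0.4},
  ],
)

```text
time: 18.43
tcp_pos: [0.4066, -0.0133, 0.2725]
ee_rot: [0.001, 0.998, -0.057, 0.001]
wrist_force: [0.6, -0.4, 1.0]
gripper_width: 0.0374
grasp_force: 0.0
```

```bash
python3 - <<'E'
from h import *
s=env.state();print({k:np.round(s[k],3).tolist() for k in("time","tcp_pos","gripper_width","wrist_force")})
w=env.get_image("wrist")
cv2.imwrite("pics/z.png",np.vstack([w[:300],cv2.resize(env.get_image("scene")[130:370,150:420],None,fx=640/270*.5,fy=640/270*.5) if 0 else cv2.resize(env.get_image("scene")[140:350,190:470],(640,290))])[:,:,::-1])
E
```

```text
{'time': 18.433, 'tcp_pos': [0.407, -0.013, 0.273], 'gripper_width': 0.037, 'wrist_force': [0.585, -0.37, 0.997]}
```

View pics/z.png

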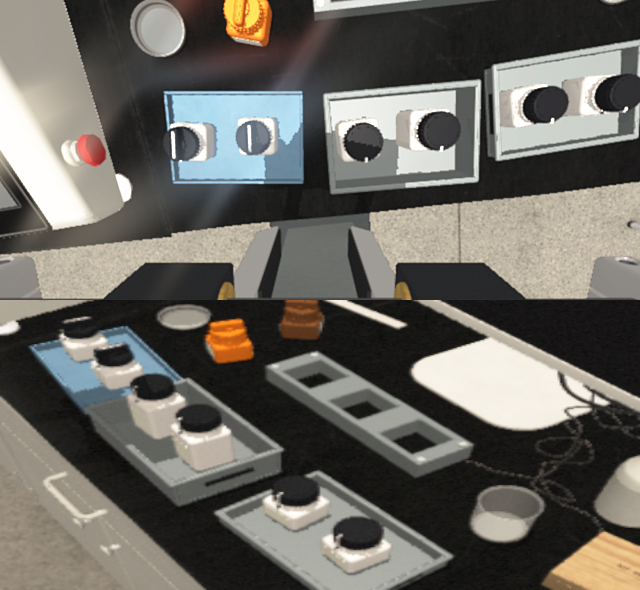

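All three bottles stand upright beside their twins, at (255,135), (435,130) and (610,95) in the wrist view. Their cap marks are in line and the rack is empty.

```bash
python3 -c "
from workcell import env
print(env.close_job())"
```

```text
the job is handed in; nothing more can be done
None
```

All three caps are screwed fully home, the bottles stand upright beside their kind in the right containers, and I handed the job in at about 18.5 s of the 62 s allowed; the judge gave no verdict.

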